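# Free a seized swing clamp and put its stamp away

### The job

The brass wing knob of the bench swing clamp has seized. Rock it back and forth in small arcs, turning back as soon as it jams so that its stud is not twisted off, until it breaks free; then turn it anticlockwise (seen from above) about a quarter turn, so that the hold-down arm is off the steel stamp. Only then lift the stamp out of its nest and set it down, without dropping it, upright in the empty compartment of the wooden tray, and leave everything else where it stands.

Things in the scene. Friction and masses are not known exactly. Their poses are not given: they have to be found in the camera images.
- knob_grip (a point): Grip point of the brass wing knob on the clamp, on its vertical turning axis, 110 mm above the table. The wing is a flat upright plate 10 mm thick (its x), 52 mm long (its y), from 16 mm below to 14 mm above this point; under it a round boss 18 mm wide and 8 mm high, then the hold-down arm, along the wing's -y. z is up.
- clamp: Grey cast swing clamp fixed to the table, yaw within 20 degrees, origin on the table under the knob's axis; base 100 mm (x) by 235 mm (y, from -145 to +90), 12 mm thick, the head under the knob 62 mm high. The stamp's nest is 95 mm from the axis in its -y: a ring 54 mm outside, 44 mm inside, 6 mm high on the base.
- clamp_arm (a joint): Angle (rad) of the steel hold-down arm and its shaft about the knob's axis: near 0 over the stamp, growing anticlockwise from above, end stop 1.75. Arm 24 mm wide, 12 mm thick, reaches 108 mm, underside 74 mm high. Seized: either way it turns 2 to 5 degrees, then creeps stiffly (0.1 to 0.3 N m) and jams at about 0.16 rad. Once free it turns with under 0.1 N m.
- bar_tip (a point): Top of the arm's free end, 104 mm from the axis, 86 mm high. How it frees: turned to the jam one way, then to the jam the other way, the rust gives a little each time and the arc grows (to 0.3 or 0.4 rad each side); turning one way only never frees it. After 4 to 6 single swings (more if they stop short of the jams) it no longer jams anticlockwise.
- wing_knob (a joint): Twist (rad) of the knob against the arm: the slender stud between is springy, 10 N m/rad, so this times 10 is the torque put on the knob (positive: anticlockwise). The stud shears beyond 0.1 rad (1 N m) either way; at the jams 0.04 to 0.05 rad (0.4 to 0.5 N m) is enough. The knob's heading is clamp_arm plus this.
- stamp_center (a point): Centre of the round steel stamp (about 0.33 kg), half-way up, on its axis (z): 60 mm high, a foot 40 mm in diameter and 10 mm high, above it a plain shank 30 mm in diameter. It starts upright in the clamp's nest, its foot 12 mm above the table, its top 2 mm under the arm.
- tray_slot (a point): Centre of the inner floor of the tray's empty compartment, 77.5 mm (tray's x) by 80 mm. Floor 5 mm, rim 22 mm above the table. The other compartment, 82 mm away in the tray's +x, holds two small stamps.
- tray: Wooden tray 170 x 90 mm (1.5 kg), walls 5 mm thick, left or right of the clamp; origin under its centre, x along its long side.
- small_stamp_a: Small steel stamp, 22 mm foot, 55 mm high, standing in the tray's other compartment; to be left there. Origin under its foot.
- small_stamp_b: The second small stamp, alike, beside it; to be left there.
- punch_block: Wooden block 150 x 90 x 45 mm with steel punches standing in it (to 102 mm), on the side of the clamp where the tray is not; to be left. Origin under its centre.
- dye_bottle: White bottle 48 mm wide, 140 mm high, at the back of the table; to be left. Origin under its centre.
- finish_jar: Amber jar 66 mm wide, 75 mm high, at the back; to be left. Origin under its centre.
- mug: White mug 76 mm wide, 85 mm high, at the back; to be left. Origin under its centre.

How it is judged:
By the outcome, as a careful person would: the job done as asked, in the order asked, and still so for the second after the job is handed in, with the robot touching nothing.
It also fails if it takes over 72 s, if anything falls off the work surface, if the arm or the gripper's body presses on something with over 40 N, if the wrist force passes 120 N, or if a joint passes its speed limit or range.

### The arm

A 7-joint arm with a two-finger parallel gripper is mounted at the origin on the work surface. World frame = base frame: x ahead of the robot, y to its left, z up, the work surface at z = 0. Lengths are in m, angles in rad, forces in N, time in s.
With the tool pointing down it reaches from about 0.425 to 1.025 m from the base axis. Payload 9.4 kg.
Tool frame: the origin (TCP) lies at the very end of the fingers, on their centre line; the grasp point (between the pads) lies bot.tcp_to_grasp behind it (bot.tcp_to_grasp is the distance from the TCP to the grasp point, in m); z points along the fingers, y is the line along which they close (so a half turn about z gives the same grasp; the last joint's range is limited). The gripper opens to 85 mm and grips with 20 to 120 N. Pads are 22 mm wide; open, the fingers measure 114 mm over their backs; the gripper's body (76 mm by 85 mm) begins 54 mm behind the grasp point. The pads swing forward as they close: fully open they stand 13 mm farther back than shut.
Start: joints at [1.212, 0.599, -0.003, 1.599, 0.002, 0.943, -0.08], TCP at [0.202, -0.696, 0.231] pointing down, gripper open.
Joint ranges: [-2.57, 2.57], [-0.35, 1.97], [-1.29, 1.29], [0.11, 2.56], [-1.05, 4.19], [0.11, 1.86], [-2.63, 2.63]. Speed limits (rad/s): [2.22, 2.22, 3.01, 3.01, 3.14, 3.14, 3.14].

### API

Orientations are given as a rotation vector (axis times angle).
In Python, from plant import bot gives the robot as it stands.
- The arm moves only by the tool drive_tool, never from a script. Its argument "motion" is one flat list of numbers, 7 for each row, row after row: the turn, a rotation vector about the tool's x, y, z in degrees, then the shift along the tool's x, y, z in mm, then the opening, from 0 (shut) to 1 (fully open). In form: [wx, wy, wz, x, y, z, claw, wx, wy, wz, x, y, z, claw, ...]. A call has exactly 8 rows; each row is the pose to reach, as a shift and turn from the pose commanded when the call began, along the tool's axes at that moment; what a row does not reach only later rows make up. A row lasts 1/8 s, in which the tool goes at most 62.5 mm and 10.7 degrees, less where a joint would pass 70% of its speed; a pose out of reach is approached as far as the arm can. A call with a gripper value outside its range is refused whole. The fingers move at their own pace and stop on an object; "grip_force" is the grip in N (left out, the last holds). Time passes only in rows, so rows that repeat a pose let the fingers close, or fill a call up. It gives the time, the measured TCP pose, the force and the opening at its end, in the units of the state.
- bot.get_state(): the state, without advancing time (a new reading comes with each control period).
- bot.read_camera(name): name is "side" or "top"; returns the picture (420x560x3 uint8, red, green, blue); there is no depth.
- bot.camera_model(name): a dict with "K" (3x3 intrinsics, pixels), "eye" and "attitude" of the camera in the world. Camera axes: x right, y down, z forward; pixel columns grow to the right and rows downward; lengths in m; the calibration is good to about 2 mm. A picture is of the moment at which its call begins. camera_model takes no time and is no camera call.
- bot.hand_in(): hands the job in, once; it reports no verdict.
The state is a dict: "time_s": time; "qpos": joint angles; "qvel": joint speeds; "joint_torque": joint torques, N m; "eef_pos": TCP position; "ee_rot": TCP orientation; "contact_force": force on the tool from outside, world axes, zero at the start; "moment": the same for the moment, N m; "gripper_width": opening from 0.0 (shut) to 1.0 (fully open).
Only numpy, scipy, OpenCV 4.12 (cv2) and the standard library are available. Lean on these libraries where they do the work, as an engineer would, in place of code of your own. Each camera call takes 0.05 s, during which the arm holds its last target. There are 200 camera calls.

## Working session

There is one attempt and no reset: what is moved stays moved. The work goes in short steps, Python scripts to look and compute and a tool call to move; the robot and the scene stay as the last step left them, time stands still between calls to the robot, and variables do not carry over. Pictures are saved under pics/ and viewed, on a budget of 10 in all, crops included, one or two more only if the job needs it, and the job is handed in when it is done.

Besides the shell and the picture viewer there is one more tool, called after "Request:" as name(argument=value, ...), one argument or row to a line, values as JSON. drive_tool: Moves the arm, as the interface text tells. Its arguments: {"type":"object","properties":{"motion":{"type":"array"},"grip_force":{"type":"number"}},"required":["motion"]}

```bash
mkdir -p pics; ls; python3 - <<'E'
from plant import bot
import cv2
print(bot.get_state(), bot.tcp_to_grasp)
for n in("top","side"):
    print(n,bot.camera_model(n)); cv2.imwrite(f"pics/{n}0.png",cv2.resize(bot.read_camera(n)[:,:,::-1],(800,600),interpolation=cv2.INTER_CUBIC))
E
```

```text
pics
{'time_s': 0.0, 'qpos': array([ 1.21229924,  0.6001418 , -0.00254696,  1.6001344 ,  0.00179715,
        0.94287319, -0.07976814]), 'qvel': array([ 3.53962067e-04,  6.38694919e-04, -2.00458345e-03,  5.98115814e-05,
        5.96423787e-04,  7.37280860e-04, -1.21950415e-03]), 'joint_torque': array([ 1.27114017e-03, -7.76457310e+01,  1.56613357e+00, -2.58006674e+01,
        1.24623490e-02,  9.13639495e-03,  9.97142848e-06]), 'eef_pos': array([ 0.20146709, -0.69595902,  0.23040323]), 'ee_rot': array([-3.10894121e+00, -4.41112763e-01,  5.56180542e-04]), 'contact_force': array([-0.01763629,  0.02079923, -0.47303971]), 'moment': array([-0.00507342, -0.00124582, -0.01393161]), 'gripper_width': 1.0035557782091906} 0.0187
top {'K': array([[380.56732645,   0.        , 273.09030387],
       [  0.        , 380.56732645, 203.66417679],
       [  0.        ,   0.        ,   1.        ]]), 'eye': array([0.48818351, 0.01524034, 0.97072164]), 'attitude': array([-2.14997603,  2.15299482, -0.18335274])}
side {'K': array([[473.4661152 ,   0.        , 282.76612108],
       [  0.        , 473.4661152 , 210.15521074],
       [  0.        ,   0.        ,   1.        ]]), 'eye': array([0.52874811, 0.75968656, 0.77107866]), 'attitude': array([-0.14905671,  2.83564479, -1.24740933])}
```

View pics/top0.png

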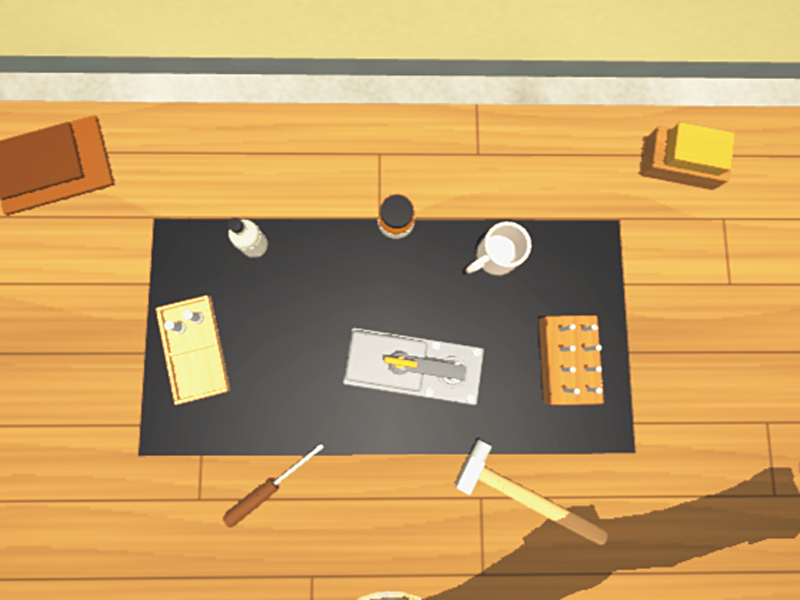

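View pics/side0.png

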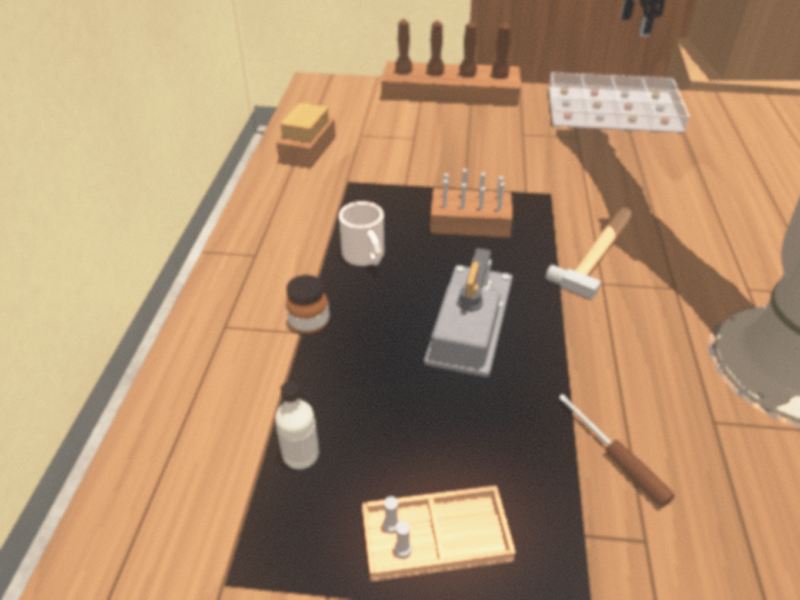

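```bash
cat > h.py <<'E'
from plant import bot
import cv2, numpy as np
from scipy.spatial.transform import Rotation as R
def shot(cam,x0,y0,w,h,s,name):
    im=bot.read_camera(cam)[y0:y0+h,x0:x0+w,::-1]
    im=cv2.resize(im,None,fx=s,fy=s,interpolation=cv2.INTER_CUBIC)
    for i in range(0,w,10): cv2.putText(im,str(x0+i),(i*s,8),0,.3,(0,0,255)); cv2.line(im,(i*s,10),(i*s,16),(0,0,255))
    for i in range(0,h,10): cv2.putText(im,str(y0+i),(0,i*s+3),0,.3,(0,0,255))
    cv2.imwrite("pics/"+name,im)
def ray(cam,u,v,z):
    m=bot.camera_model(cam); d=R.from_rotvec(m["attitude"]).apply(np.linalg.inv(m["K"])@[u,v,1])
    return m["eye"]+d*(z-m["eye"][2])/d[2]
def proj(cam,p):
    m=bot.camera_model(cam); c=R.from_rotvec(m["attitude"]).inv().apply(np.asarray(p)-m["eye"]); c=c@m["K"].T; return c[...,:2]/c[...,2:]
E
python3 - <<'E'
from h import *
shot("top",235,222,110,68,7,"clamp.png")
shot("top",100,200,70,90,6,"tray.png")
E
```

```text
(no output)
```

View pics/clamp.png

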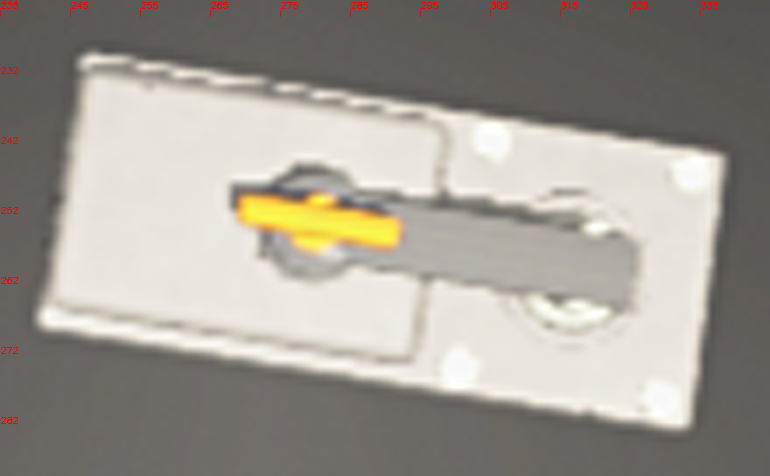

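View pics/tray.png

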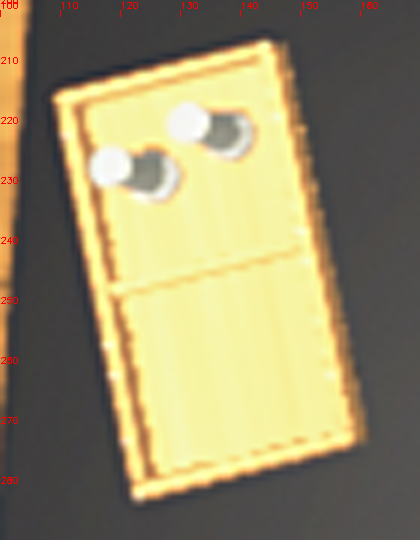

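```bash
python3 - <<'E'
from h import *
def P(x,y,s,x0,y0,z): return ray("top",x0+(x+.5)/s-.5,y0+(y+.5)/s-.5,z)
c=lambda x,y,z:P(x,y,7,235,222,z)
k=c(319,223.5,.124);a,b=c(239,212,.124),c(399,235,.124)
print("knob",k,"len",np.linalg.norm(a-b),"heading of +y",np.degrees(np.arctan2(*(a-b)[[1,0]])))
C=[c(*p,.012) for p in((85,55),(725,152),(690,430),(40,325))]
for i in range(4): d=C[i]-C[(i+1)%4]; print(np.linalg.norm(d),np.degrees(np.arctan2(d[1],d[0])))
m=sum(C)/4; y=(C[0]+C[3]-C[1]-C[2]);y/=np.linalg.norm(y); print("mid",m,"axis from base",m+y*.0275,"nest",m-y*.0675)
print("nest ring",c(571,268,.018), "arm tip", c(635,272,.086))
t=lambda x,y,z:P(x,y,6,100,200,z)
T=[t(*p,.022) for p in((53,94),(272,40),(355,436),(133,498))]
for i in range(4): d=T[i]-T[(i+1)%4]; print(np.linalg.norm(d),np.degrees(np.arctan2(d[1],d[0])))
m=sum(T)/4; x=T[0]+T[1]-T[2]-T[3];x/=np.linalg.norm(x); print("tray",m,"slot",m-x*.041, m+x*.041)
s=bot.get_state();M=R.from_rotvec(s["ee_rot"]).as_matrix();print(M)
E
```

```text
knob [ 0.50586188 -0.01629099  0.124     ] len 0.05097522305999073 heading of +y 81.74753653370685
0.23280641134708555 81.30154341875614
0.09912043351528971 -8.84254164005326
0.23310807325903518 -99.2244059901233
0.09698183273558367 170.98186336727682
mid [ 0.50251454 -0.04399068  0.012     ] axis from base [ 0.50679828 -0.01682637  0.012     ] nest [ 0.4919999 -0.1106667  0.012    ]
nest ring [ 0.49220784 -0.10955801  0.018     ] arm tip [ 0.49055941 -0.1217525   0.086     ]
0.0920758327141553 104.23246146895457
0.16796876184207699 14.236561998580985
0.09158939882963078 -74.55130160853453
0.1699136075194989 -165.59249854921592
tray [0.53296525 0.34169523 0.022     ] slot [0.49323959 0.33155265 0.022     ] [0.57269091 0.35183781 0.022     ]
[[ 9.60558057e-01  2.78079267e-01 -3.75458750e-04]
 [ 2.78079502e-01 -9.60557605e-01  9.36456973e-04]
 [-1.00240489e-04 -1.00392867e-03 -9.99999491e-01]]
```

Request:
drive_tool(
  motion=[0,0,-5,37,-44,0,1,0,0,-10,74,-88,0,1,0,0,-15,111,-132,0,1,0,0,-20,148,-176,0,1,0,0,-25,185,-220,0,1,0,0,-30,222,-264,0,1,0,0,-35,259,-308,0,1,0,0,-40,296,-352,0,1],
)

```text
time_s: 1.2
eef_pos: [0.3886, -0.2744, 0.2315]
ee_rot: [2.77, 1.482, 0.0]
contact_force: [1.4, -0.2, -0.2]
gripper_width: 0.997
```

```bash
cat >> h.py <<'E'
def go(xyz,xhead):
    "shift/turn (tool axes, mm/deg) from the present pose to TCP xyz, tool down, tool x at heading xhead"
    s=bot.get_state(); r=R.from_rotvec(s["ee_rot"]); h=np.radians(xhead)
    t=R.from_matrix(np.array([[np.cos(h),np.sin(h),0],[np.sin(h),-np.cos(h),0],[0,0,-1]]))
    print("t",s["time_s"],"pos",s["eef_pos"].round(4),"q",s["qpos"].round(2),"F",s["contact_force"].round(2),"M",s["moment"].round(3),"w",round(s["gripper_width"],3))
    print("turn",np.degrees((r.inv()*t).as_rotvec()).round(2),"shift",(r.inv().apply(np.asarray(xyz)-s["eef_pos"])*1e3).round(1))
E
python3 -c "
from h import *
go([.5062,-.0165,.16],81.4)"
```

```text
t 1.2 pos [ 0.3886 -0.2744  0.2315] q [ 0.7   0.31 -0.26  2.14  0.12  0.7  -0.23] F [ 1.42 -0.23 -0.23] M [-0.063 -0.049  0.001] w 0.997
turn [ 3.00e-02  1.00e-02 -2.51e+01] shift [279.8 -45.3  71.4]
```

Request:
drive_tool(
  motion=[0,0,-5,50,-8,6,1,0,0,-10,100,-16,12,1,0,0,-15,150,-24,24,1,0,0,-20,200,-32,38,1,0,0,-25,250,-40,54,1,0,0,-25,280,-45,71,0.6,0,0,-25,280,-45,71,0.6,0,0,-25,280,-45,71,0.6],
)

```text
time_s: 2.2
eef_pos: [0.5062, -0.019, 0.1602]
ee_rot: [-2.387, -2.043, 0.002]
contact_force: [0.3, -0.2, 0.4]
gripper_width: 0.597
```

```bash
python3 -c "
from h import *
go([.5062,-.0165,.098],81.4)
shot('top',235,222,110,68,7,'c2.png')
shot('side',280,160,90,100,6,'s2.png')"
```

```text
t 2.2 pos [ 0.5062 -0.019   0.1602] q [ 0.18  0.46 -0.36  2.15  0.29  0.58 -0.54] F [ 0.28 -0.16  0.43] M [ 0.03   0.004 -0.057] w 0.597
turn [-0.04  0.04 -0.27] shift [ 2.5 -0.4 62.2]
```

View pics/s2.png

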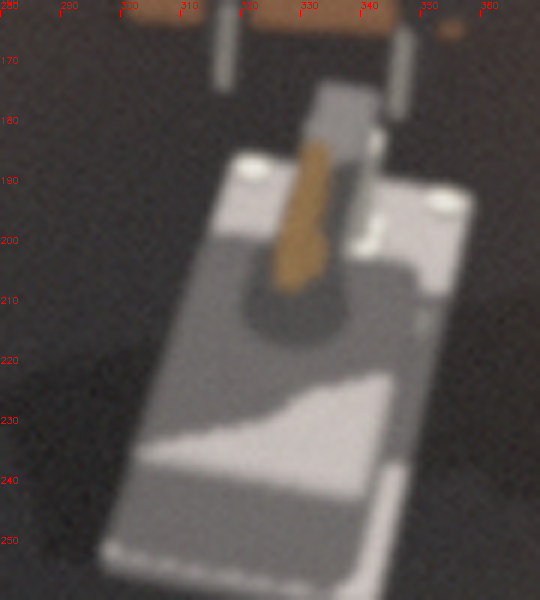

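```bash
python3 -c "
from h import *
k=np.array([.5062,-.0165,0]);u=np.array([-.1495,-.9888,0])*-1
for z in(.094,.124):
  for s in(-.026,.026):
    print(z,s,(proj('side',k+u*s*np.array([-1,1,1])*[-1,1,1]+[0,0,z])-[280,160])*6)"
```

```text
0.094 -0.026 [311.51456548 197.75614332]
0.094 0.026 [285.47572422 289.90472044]
0.124 -0.026 [317.52192421 134.32360474]
0.124 0.026 [291.17385987 225.97924849]
```

Request:
drive_tool(
  motion=[0,0,0,2,0,16,0.6,0,0,0,2.5,0,32,0.6,0,0,0,2.5,0,46,0.6,0,0,0,2.5,0,57,0.6,0,0,0,2.5,0,62,0.6,0,0,0,2.5,0,62,0.1,0,0,0,2.5,0,62,0.0,0,0,0,2.5,0,62,0.0],
  grip_force=80,
)

```text
time_s: 3.3
eef_pos: [0.5063, -0.0158, 0.0988]
ee_rot: [-2.386, -2.043, 0.001]
contact_force: [-2.9, 0.9, 5.2]
gripper_width: 0.099
```

```bash
python3 -c "
from h import *
go([.5062,-.0165,.098],81.4)"
```

```text
t 3.3 pos [ 0.5063 -0.0158  0.0988] q [ 0.12  0.56 -0.29  2.19  0.37  0.43 -0.61] F [-2.89  0.94  5.17] M [ 0.264  0.609 -0.04 ] w 0.099
turn [-0.04  0.02 -0.26] shift [-0.7 -0.   0.8]
```

Request:
drive_tool(
  motion=[0,0,-2,0,0,0,0,0,0,-4,0,0,0,0,0,0,-6,0,0,0,0,0,0,-7.5,0,0,0,0,0,0,-8.5,0,0,0,0,0,0,-9,0,0,0,0,0,0,-9,0,0,0,0,0,0,-9,0,0,0,0],
)

```text
time_s: 4.3
eef_pos: [0.5062, -0.0158, 0.0988]
ee_rot: [-2.217, -2.225, 0.001]
contact_force: [-5.4, 0.8, 6.9]
gripper_width: 0.102
```

```bash
cat >> h.py <<'E'
def st():
    s=bot.get_state(); m=R.from_rotvec(s["ee_rot"]).as_matrix()
    print("t",round(s["time_s"],2),"heading rel 81.4:",round(float(np.degrees(np.arctan2(m[1,0],m[0,0])))-81.4,2),"pos",s["eef_pos"].round(4),"F",s["contact_force"].round(1),"M",s["moment"].round(3),"w",round(s["gripper_width"],3),"q7",s["qpos"][6].round(2))
E
python3 -c "
from h import *
st()"
```

```text
t 4.3 heading rel 81.4: 8.79 pos [ 0.5062 -0.0158  0.0988] F [-5.4  0.8  6.9] M [ 0.336  0.882 -0.007] w 0.102 q7 -0.51
```

Request:
drive_tool(
  motion=[0,0,-0.5,0,0,0,0,0,0,-1,0,0,0,0,0,0,-1.5,0,0,0,0,0,0,-2,0,0,0,0,0,0,-2,0,0,0,0,0,0,-2,0,0,0,0,0,0,-2,0,0,0,0,0,0,-2,0,0,0,0],
)

```text
time_s: 5.3
eef_pos: [0.5062, -0.0158, 0.0988]
ee_rot: [-2.179, -2.263, 0.001]
contact_force: [-4.0, 1.6, 6.4]
gripper_width: 0.103
```

```bash
python3 -c "
from h import *
st()
shot('side',280,140,90,90,6,'s3.png')
shot('top',235,222,110,68,7,'c3.png')"
```

```text
t 5.3 heading rel 81.4: 10.76 pos [ 0.5062 -0.0158  0.0988] F [-4.   1.6  6.4] M [ 0.339  0.903 -0.279] w 0.103 q7 -0.48
```

View pics/c3.png

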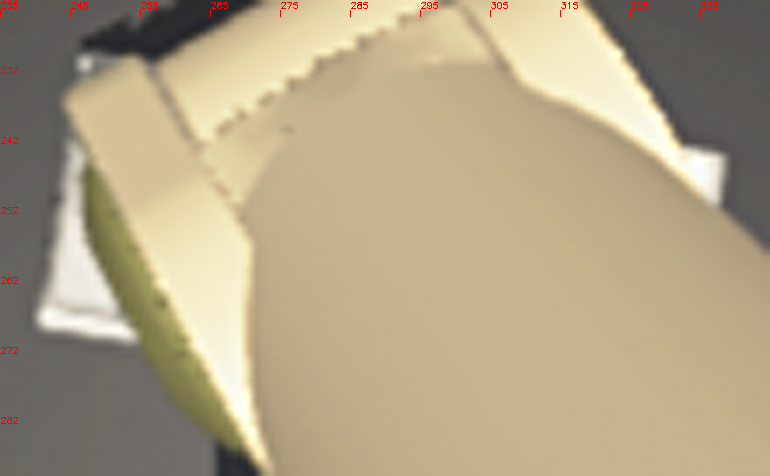

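Request:
drive_tool(
  motion=[0,0,-0.5,0,0,0,0,0,0,-1,0,0,0,0,0,0,-1,0,0,0,0,0,0,-1,0,0,0,0,0,0,-1,0,0,0,0,0,0,-1,0,0,0,0,0,0,-1,0,0,0,0,0,0,-1,0,0,0,0],
)

```text
time_s: 6.4
eef_pos: [0.5062, -0.0158, 0.0988]
ee_rot: [-2.159, -2.281, 0.001]
contact_force: [-4.6, 1.9, 7.4]
gripper_width: 0.101
```

```bash
python3 -c "
from h import *
st()"
```

```text
t 6.4 heading rel 81.4: 11.74 pos [ 0.5062 -0.0158  0.0988] F [-4.6  1.9  7.4] M [ 0.377  0.889 -0.402] w 0.101 q7 -0.47
```

Request:
drive_tool(
  motion=[0,0,-0.7,0,0,0,0,0,0,-0.7,0,0,0,0,0,0,6,0,0,0,0,0,0,12,0,0,0,0,0,0,17,0,0,0,0,0,0,20,0,0,0,0,0,0,22,0,0,0,0,0,0,22,0,0,0,0],
)

```text
time_s: 7.4
eef_pos: [0.5065, -0.0159, 0.0988]
ee_rot: [2.554, 1.829, -0.001]
contact_force: [-3.2, 0.6, 5.2]
gripper_width: 0.097
```

```bash
python3 -c "
from h import *
st()"
```

```text
t 7.4 heading rel 81.4: -10.18 pos [ 0.5065 -0.0159  0.0988] F [-3.2  0.6  5.2] M [0.076 0.707 0.2  ] w 0.097 q7 -0.73
```

Request:
drive_tool(
  motion=[0,0,0.7,0,0,0,0,0,0,1.4,0,0,0,0,0,0,2,0,0,0,0,0,0,2,0,0,0,0,0,0,2,0,0,0,0,0,0,2,0,0,0,0,0,0,2,0,0,0,0,0,0,2,0,0,0,0],
)

```text
time_s: 8.4
eef_pos: [0.5065, -0.0159, 0.0988]
ee_rot: [2.585, 1.785, -0.001]
contact_force: [-3.4, 0.0, 6.2]
gripper_width: 0.103
```

```bash
python3 -c "
from h import *
st()"
```

```text
t 8.4 heading rel 81.4: -12.15 pos [ 0.5065 -0.0159  0.0988] F [-3.4  0.   6.2] M [0.096 0.662 0.287] w 0.103 q7 -0.75
```

Request:
drive_tool(
  motion=[0,0,0.7,0,0,0,0,0,0,1.3,0,0,0,0,0,0,1.3,0,0,0,0,0,0,1.3,0,0,0,0,0,0,1.3,0,0,0,0,0,0,1.3,0,0,0,0,0,0,1.3,0,0,0,0,0,0,1.3,0,0,0,0],
)

```text
time_s: 9.4
eef_pos: [0.5065, -0.0159, 0.0988]
ee_rot: [2.605, 1.756, -0.001]
contact_force: [-4.0, 0.3, 4.9]
gripper_width: 0.095
```

```bash
python3 -c "
from h import *
st()"
```

```text
t 9.4 heading rel 81.4: -13.43 pos [ 0.5065 -0.0159  0.0988] F [-4.   0.3  4.9] M [0.088 0.657 0.415] w 0.095 q7 -0.77
```

Request:
drive_tool(
  motion=[0,0,0.7,0,0,0,0,0,0,0.7,0,0,0,0,0,0,-7,0,0,0,0,0,0,-14,0,0,0,0,0,0,-20,0,0,0,0,0,0,-24,0,0,0,0,0,0,-26,0,0,0,0,0,0,-26,0,0,0,0],
)

```text
time_s: 10.4
eef_pos: [0.5062, -0.0158, 0.0988]
ee_rot: [-2.146, -2.294, 0.001]
contact_force: [-5.3, 2.6, 7.8]
gripper_width: 0.1
```

```bash
python3 -c "
from h import *
st()"
```

```text
t 10.4 heading rel 81.4: 12.42 pos [ 0.5062 -0.0158  0.0988] F [-5.3  2.6  7.8] M [ 0.508  0.924 -0.617] w 0.1 q7 -0.46
```

Request:
drive_tool(
  motion=[0,0,3,0,0,0,0,0,0,10,0,0,0,0,0,0,17,0,0,0,0,0,0,22,0,0,0,0,0,0,25,0,0,0,0,0,0,26.5,0,0,0,0,0,0,26.5,0,0,0,0,0,0,26.5,0,0,0,0],
)

```text
time_s: 11.4
eef_pos: [0.5065, -0.0159, 0.0988]
ee_rot: [2.613, 1.744, -0.001]
contact_force: [-3.7, 0.2, 5.8]
gripper_width: 0.095
```

```bash
python3 -c "
from h import *
st()"
```

```text
t 11.4 heading rel 81.4: -13.97 pos [ 0.5065 -0.0159  0.0988] F [-3.7  0.2  5.8] M [0.079 0.606 0.179] w 0.095 q7 -0.78
```

Request:
drive_tool(
  motion=[0,0,0.7,0,0,0,0,0,0,1.4,0,0,0,0,0,0,2,0,0,0,0,0,0,2,0,0,0,0,0,0,2,0,0,0,0,0,0,2,0,0,0,0,0,0,2,0,0,0,0,0,0,2,0,0,0,0],
)

```text
time_s: 12.4
eef_pos: [0.5066, -0.0159, 0.0988]
ee_rot: [2.643, 1.698, -0.001]
contact_force: [-3.5, 1.1, 4.9]
gripper_width: 0.099
```

```bash
python3 -c "
from h import *
st()"
```

```text
t 12.4 heading rel 81.4: -15.95 pos [ 0.5066 -0.0159  0.0988] F [-3.5  1.1  4.9] M [0.028 0.653 0.377] w 0.099 q7 -0.8
```

Request:
drive_tool(
  motion=[0,0,1,0,0,0,0,0,0,1,0,0,0,0,0,0,-7,0,0,0,0,0,0,-15,0,0,0,0,0,0,-22,0,0,0,0,0,0,-26,0,0,0,0,0,0,-28,0,0,0,0,0,0,-28,0,0,0,0],
)

```text
time_s: 13.4
eef_pos: [0.5062, -0.0158, 0.0988]
ee_rot: [-2.154, -2.286, 0.001]
contact_force: [-4.8, 1.6, 6.5]
gripper_width: 0.099
```

```bash
python3 -c "
from h import *
st()"
```

```text
t 13.4 heading rel 81.4: 12.02 pos [ 0.5062 -0.0158  0.0988] F [-4.8  1.6  6.5] M [ 0.315  0.899 -0.016] w 0.099 q7 -0.47
```

Request:
drive_tool(
  motion=[0,0,-1,0,0,0,0,0,0,-2,0,0,0,0,0,0,-3,0,0,0,0,0,0,-3.5,0,0,0,0,0,0,-3.5,0,0,0,0,0,0,-3.5,0,0,0,0,0,0,-3.5,0,0,0,0,0,0,-3.5,0,0,0,0],
)

```text
time_s: 14.4
eef_pos: [0.5061, -0.0158, 0.0988]
ee_rot: [-2.084, -2.35, 0.001]
contact_force: [-5.6, 1.3, 6.9]
gripper_width: 0.098
```

```bash
python3 -c "
from h import *
st()"
```

```text
t 14.4 heading rel 81.4: 15.48 pos [ 0.5061 -0.0158  0.0988] F [-5.6  1.3  6.9] M [ 0.303  0.974 -0.143] w 0.098 q7 -0.43
```

Request:
drive_tool(
  motion=[0,0,-0.7,0,0,0,0,0,0,-1.4,0,0,0,0,0,0,-2,0,0,0,0,0,0,-2.5,0,0,0,0,0,0,-2.5,0,0,0,0,0,0,-2.5,0,0,0,0,0,0,-2.5,0,0,0,0,0,0,-2.5,0,0,0,0],
)

```text
time_s: 15.4
eef_pos: [0.506, -0.0158, 0.0988]
ee_rot: [-2.032, -2.395, 0.001]
contact_force: [-6.1, 2.8, 6.5]
gripper_width: 0.101
```

```bash
python3 -c "
from h import *
st()"
```

```text
t 15.4 heading rel 81.4: 17.98 pos [ 0.506  -0.0158  0.0988] F [-6.1  2.8  6.5] M [ 0.29   1.005 -0.145] w 0.101 q7 -0.4
```

Request:
drive_tool(
  motion=[0,0,-0.7,0,0,0,0,0,0,-1.4,0,0,0,0,0,0,-2,0,0,0,0,0,0,-2.5,0,0,0,0,0,0,-3,0,0,0,0,0,0,-3,0,0,0,0,0,0,-3,0,0,0,0,0,0,-3,0,0,0,0],
)

```text
time_s: 16.4
eef_pos: [0.506, -0.0158, 0.0988]
ee_rot: [-1.97, -2.446, 0.001]
contact_force: [-5.0, 1.8, 8.0]
gripper_width: 0.098
```

```bash
python3 -c "
from h import *
st()"
```

```text
t 16.4 heading rel 81.4: 20.92 pos [ 0.506  -0.0158  0.0988] F [-5.   1.8  8. ] M [ 0.413  1.024 -0.521] w 0.098 q7 -0.36
```

Request:
drive_tool(
  motion=[0,0,8,0,0,0,0,0,0,17,0,0,0,0,0,0,25,0,0,0,0,0,0,31,0,0,0,0,0,0,35,0,0,0,0,0,0,37.5,0,0,0,0,0,0,38,0,0,0,0,0,0,38,0,0,0,0],
)

```text
time_s: 17.4
eef_pos: [0.5066, -0.0159, 0.0988]
ee_rot: [2.658, 1.674, -0.001]
contact_force: [-3.9, 0.3, 5.4]
gripper_width: 0.1
```

```bash
python3 -c "
from h import *
st()"
```

```text
t 17.4 heading rel 81.4: -17.0 pos [ 0.5066 -0.0159  0.0988] F [-3.9  0.3  5.4] M [0.043 0.569 0.012] w 0.1 q7 -0.81
```

Grown here too. Continue clockwise.

Request:
drive_tool(
  motion=[0,0,0.7,0,0,0,0,0,0,1.4,0,0,0,0,0,0,2.1,0,0,0,0,0,0,2.8,0,0,0,0,0,0,3.5,0,0,0,0,0,0,3.5,0,0,0,0,0,0,3.5,0,0,0,0,0,0,3.5,0,0,0,0],
)

```text
time_s: 18.4
eef_pos: [0.5067, -0.0159, 0.0988]
ee_rot: [2.708, 1.592, -0.0]
contact_force: [-2.4, 0.0, 4.8]
gripper_width: 0.104
```

```bash
python3 -c "
from h import *
st()"
```

```text
t 18.4 heading rel 81.4: -20.49 pos [ 0.5067 -0.0159  0.0988] F [-2.4  0.   4.8] M [0.033 0.576 0.158] w 0.104 q7 -0.85
```

Request:
drive_tool(
  motion=[0,0,0.7,0,0,0,0,0,0,1.4,0,0,0,0,0,0,2,0,0,0,0,0,0,2.5,0,0,0,0,0,0,2.5,0,0,0,0,0,0,2.5,0,0,0,0,0,0,2.5,0,0,0,0,0,0,2.5,0,0,0,0],
)

```text
time_s: 19.4
eef_pos: [0.5067, -0.0159, 0.0988]
ee_rot: [2.742, 1.533, -0.0]
contact_force: [-2.5, -0.2, 5.2]
gripper_width: 0.099
```

```bash
python3 -c "
from h import *
st()"
```

```text
t 19.4 heading rel 81.4: -22.99 pos [ 0.5067 -0.0159  0.0988] F [-2.5 -0.2  5.2] M [-0.017  0.557  0.189] w 0.099 q7 -0.88
```

Request:
drive_tool(
  motion=[0,0,0.7,0,0,0,0,0,0,1.4,0,0,0,0,0,0,2,0,0,0,0,0,0,2.2,0,0,0,0,0,0,2.2,0,0,0,0,0,0,2.2,0,0,0,0,0,0,2.2,0,0,0,0,0,0,2.2,0,0,0,0],
)

```text
time_s: 20.4
eef_pos: [0.5067, -0.0159, 0.0988]
ee_rot: [2.771, 1.481, -0.0]
contact_force: [-2.2, -1.3, 5.7]
gripper_width: 0.099
```

```bash
python3 -c "
from h import *
st()"
```

```text
t 20.4 heading rel 81.4: -25.16 pos [ 0.5067 -0.0159  0.0988] F [-2.2 -1.3  5.7] M [-0.076  0.485  0.33 ] w 0.099 q7 -0.91
```

Request:
drive_tool(
  motion=[0,0,1.1,0,0,0,0,0,0,1.1,0,0,0,0,0,0,-8,0,0,0,0,0,0,-17.5,0,0,0,0,0,0,-27,0,0,0,0,0,0,-36,0,0,0,0,0,0,-43,0,0,0,0,0,0,-45.5,0,0,0,0],
)

```text
time_s: 21.4
eef_pos: [0.506, -0.0158, 0.0988]
ee_rot: [-1.98, -2.438, 0.001]
contact_force: [-5.5, 1.3, 7.9]
gripper_width: 0.099
```

```bash
python3 -c "
from h import *
st()"
```

```text
t 21.4 heading rel 81.4: 20.43 pos [ 0.506  -0.0158  0.0988] F [-5.5  1.3  7.9] M [ 0.405  1.079 -0.079] w 0.099 q7 -0.37
```

Request:
drive_tool(
  motion=[0,0,-0.7,0,0,0,0,0,0,-1.4,0,0,0,0,0,0,-2.1,0,0,0,0,0,0,-2.8,0,0,0,0,0,0,-3.5,0,0,0,0,0,0,-3.5,0,0,0,0,0,0,-3.5,0,0,0,0,0,0,-3.5,0,0,0,0],
)

```text
time_s: 22.4
eef_pos: [0.506, -0.0158, 0.0988]
ee_rot: [-1.908, -2.495, 0.002]
contact_force: [-4.9, 1.6, 7.7]
gripper_width: 0.097
```

```bash
python3 -c "
from h import *
st()"
```

```text
t 22.4 heading rel 81.4: 23.8 pos [ 0.506  -0.0158  0.0988] F [-4.9  1.6  7.7] M [ 0.296  1.069 -0.084] w 0.097 q7 -0.33
```

Torque only 0.08; keep going in careful increments.

Request:
drive_tool(
  motion=[0,0,-0.7,0,0,0,0,0,0,-1.4,0,0,0,0,0,0,-2.1,0,0,0,0,0,0,-2.8,0,0,0,0,0,0,-3.5,0,0,0,0,0,0,-4.2,0,0,0,0,0,0,-4.2,0,0,0,0,0,0,-4.2,0,0,0,0],
)

```text
time_s: 23.4
eef_pos: [0.5059, -0.0158, 0.0988]
ee_rot: [-1.815, -2.563, 0.002]
contact_force: [-5.0, 0.7, 7.6]
gripper_width: 0.102
```

```bash
python3 -c "
from h import *
st()"
```

```text
t 23.4 heading rel 81.4: 27.99 pos [ 0.5059 -0.0158  0.0988] F [-5.   0.7  7.6] M [ 0.338  1.098 -0.039] w 0.102 q7 -0.28
```

Request:
drive_tool(
  motion=[0,0,-3,0,0,0,0,0,0,-6,0,0,0,0,0,0,-10,0,0,0,0,0,0,-14,0,0,0,0,0,0,-18,0,0,0,0,0,0,-22,0,0,0,0,0,0,-26,0,0,0,0,0,0,-30,0,0,0,0],
)

```text
time_s: 24.4
eef_pos: [0.5055, -0.0161, 0.0988]
ee_rot: [-1.087, -2.946, 0.003]
contact_force: [-7.5, 0.7, 8.8]
gripper_width: 0.097
```

```bash
python3 -c "
from h import *
st()"
```

```text
t 24.4 heading rel 81.4: 58.12 pos [ 0.5055 -0.0161  0.0988] F [-7.5  0.7  8.8] M [ 0.305  1.459 -0.033] w 0.097 q7 0.1
```

Request:
drive_tool(
  motion=[0,0,-4,0,0,0,0,0,0,-9,0,0,0,0,0,0,-14,0,0,0,0,0,0,-19,0,0,0,0,0,0,-24,0,0,0,0,0,0,-28,0,0,0,0,0,0,-30,0,0,0,0,0,0,-30,0,0,0,0],
)

```text
time_s: 25.4
eef_pos: [0.5053, -0.0165, 0.0988]
ee_rot: [-0.29, -3.126, 0.003]
contact_force: [-9.0, -0.5, 11.7]
gripper_width: 0.103
```

Request:
drive_tool(
  motion=[0,0,0,0,0,0,0.5,0,0,0,0,0,0,0.5,0,0,0,0,0,0,0.5,0,0,0,0,0,-15,0.5,0,0,0,0,0,-35,0.5,0,0,0,0,0,-60,0.5,0,0,0,0,0,-85,0.5,0,0,0,0,0,-110,0.6],
)

```text
time_s: 26.4
eef_pos: [0.5069, -0.0157, 0.21]
ee_rot: [0.291, 3.128, 0.0]
contact_force: [0.3, 0.4, 0.2]
gripper_width: 0.599
```

```bash
python3 -c "
from h import *
st()
go([.4925,-.1103,.16],81.4)"
```

```text
t 26.4 heading rel 81.4: 87.97 pos [ 0.5069 -0.0157  0.21  ] F [0.3 0.4 0.2] M [-0.022 -0.039 -0.006] w 0.599 q7 0.72
t 26.4 pos [ 0.5069 -0.0157  0.21  ] q [ 0.56  0.5  -0.89  2.08  0.54  0.81  0.72] F [0.34 0.36 0.21] M [-0.022 -0.039 -0.006] w 0.599
turn [3.000e-02 0.000e+00 8.797e+01] shift [ -3.2 -95.7  50. ]
```

Request:
drive_tool(
  motion=[0,0,10,0,-12,0,0.65,0,0,20,0,-28,0,0.65,0,0,30,-1,-44,0,0.65,0,0,40,-1,-60,5,0.65,0,0,50,-2,-75,10,0.65,0,0,60,-3,-88,20,0.65,0,0,70,-3,-95,30,0.65,0,0,80,-3,-95,40,0.65],
)

```text
time_s: 27.4
eef_pos: [0.4924, -0.1103, 0.1689]
ee_rot: [2.241, 2.201, 0.001]
contact_force: [-0.2, -0.3, 0.3]
gripper_width: 0.647
```

```bash
python3 -c "
from h import *
go([.4918,-.1102,.14],81.4)
shot('side',270,140,100,100,6,'s4.png')
print('axis foot/top proj',[(proj('side',[.4918,-.1102,z])-[270,140])*6 for z in(.022,.072)])"
```

```text
t 27.4 pos [ 0.4924 -0.1103  0.1689] q [ 0.45  0.46 -0.46  2.14  0.35  0.61 -0.29] F [-0.2  -0.31  0.26] M [ 0.023  0.037 -0.074] w 0.647
turn [ 0.04 -0.01  7.57] shift [ 0.1 -0.7 28.9]
axis foot/top proj [array([389.53340861, 346.83965716]), array([399.33419585, 250.04418723])]
```

View pics/s4.png

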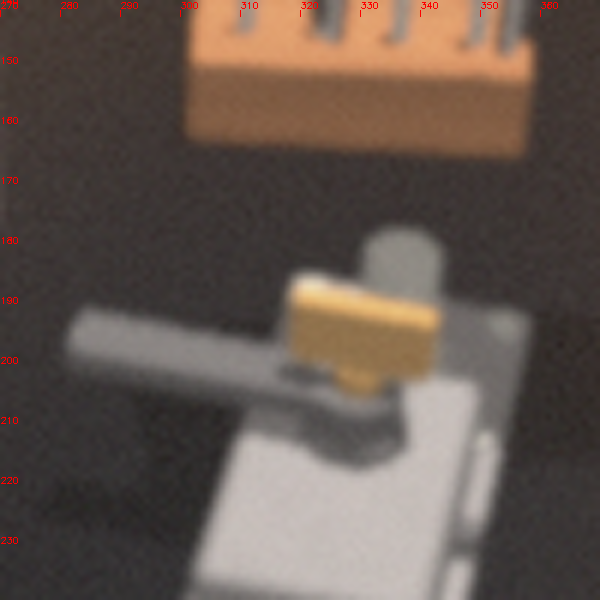

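Request:
drive_tool(
  motion=[0,0,4,0,-1,30,0.65,0,0,7.5,0,-1,60,0.65,0,0,7.5,0,-1,90,0.65,0,0,7.5,0,-1,115,0.65,0,0,7.5,0,-1,129,0.65,0,0,7.5,0,-1,135,0.65,0,0,7.5,0,-1,135,0.2,0,0,7.5,0,-1,135,0.2],
  grip_force=60,
)

```text
time_s: 28.45
eef_pos: [0.4917, -0.1099, 0.0341]
ee_rot: [2.373, 2.058, 0.001]
contact_force: [0.7, 0.4, 0.0]
gripper_width: 0.331
```

```bash
python3 -c "
from h import *
st()
go([.4918,-.1102,.034],81.4)"
```

```text
t 28.45 heading rel 81.4: 0.46 pos [ 0.4917 -0.1099  0.0341] F [0.7 0.4 0. ] M [ 0.071  0.03  -0.005] w 0.331 q7 -0.56
t 28.45 pos [ 0.4917 -0.1099  0.0341] q [ 0.26  0.67 -0.22  2.24  0.52  0.28 -0.56] F [0.71 0.42 0.03] M [ 0.071  0.03  -0.005] w 0.331
turn [0.06 0.   0.46] shift [-0.3  0.1  0.1]
```

Request:
drive_tool(
  motion=[0,0,0,0,0,0,0,0,0,0,0,0,0,0,0,0,0,0,0,-5,0,0,0,0,0,0,-15,0,0,0,0,0,0,-30,0,0,0,0,0,0,-50,0,0,0,0,0,0,-75,0,0,0,0,0,0,-100,0],
)

```text
time_s: 29.45
eef_pos: [0.491, -0.1099, 0.1345]
ee_rot: [-2.374, -2.058, 0.0]
contact_force: [-0.2, -0.1, -3.7]
gripper_width: 0.327
```

```bash
python3 -c "
from h import *
st()
go([.4932,.3316,.17],104.3)"
```

```text
t 29.45 heading rel 81.4: 0.44 pos [ 0.491  -0.1099  0.1345] F [-0.2 -0.1 -3.7] M [-0.068  0.009 -0.046] w 0.327 q7 -0.44
t 29.45 pos [ 0.491  -0.1099  0.1345] q [ 0.39  0.51 -0.4   2.17  0.39  0.53 -0.44] F [-0.17 -0.11 -3.66] M [-0.068  0.009 -0.046] w 0.327
turn [-2.000e-02 -0.000e+00 -2.246e+01] shift [437.3 -60.5 -35.5]
```

Request:
drive_tool(
  motion=[0,0,0,0,0,-20,0,0,0,0,0,0,-42,0,0,0,-2,15,-2,-55,0,0,0,-5,50,-7,-60,0,0,0,-8,90,-12,-60,0,0,0,-11,135,-18,-60,0,0,0,-13,180,-25,-60,0,0,0,-15,225,-31,-60,0],
)

```text
time_s: 30.45
eef_pos: [0.4917, 0.1196, 0.1934]
ee_rot: [-2.081, -2.353, 0.0]
contact_force: [0.5, -1.0, -3.4]
gripper_width: 0.332
```

Request:
drive_tool(
  motion=[0,0,-2,44,6,0,0,0,0,-4,88,13,0,0,0,0,-5,128,18,0,0,0,0,-6,162,22,0,0,0,0,-7,186,25,8,0,0,0,-7,198,26,20,0,0,0,-7,202,27,35,0,0,0,-7,202,27,50,0],
)

```text
time_s: 31.45
eef_pos: [0.4952, 0.3202, 0.1419]
ee_rot: [1.938, 2.472, -0.002]
contact_force: [-0.5, -0.2, -4.3]
gripper_width: 0.33
```

```bash
python3 -c "
from h import *
st()
go([.4932,.3316,.028],104.3)
shot('side',250,330,120,90,6,'s5.png')
s=bot.get_state()['eef_pos']
for p in ([.4932,.3316,.005],s-[0,0,.0218]): print((proj('side',p)-[250,330])*6)"
```

```text
t 31.45 heading rel 81.4: 22.42 pos [0.4952 0.3202 0.1419] F [-0.5 -0.2 -4.3] M [ 0.005 -0.034  0.03 ] w 0.33 q7 -0.87
t 31.45 pos [0.4952 0.3202 0.1419] q [-0.32  0.6  -0.51  1.97  0.45  0.69 -0.87] F [-0.49 -0.23 -4.33] M [ 0.005 -0.034  0.03 ] w 0.33
turn [-0.05  0.05 -0.48] shift [ 11.7   0.9 113.9]
[465.13191955 238.96565732]
[489.3038952  -19.19286915]
```

View pics/s5.png

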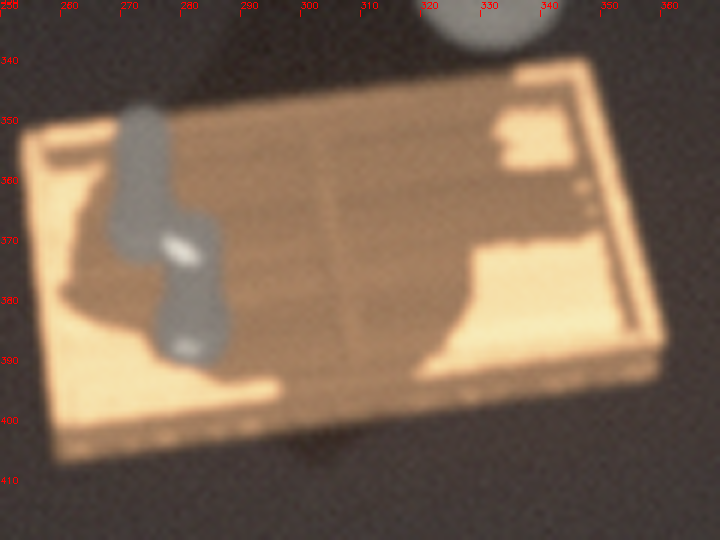

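Request:
drive_tool(
  motion=[0,0,0,6,0,15,0,0,0,0,11,1,35,0,0,0,0,12,1,58,0,0,0,0,12,1,80,0,0,0,0,12,1,96,0,0,0,0,12,1,106,0,0,0,0,12,1,111,0,0,0,0,12,1,112,0],
)

```text
time_s: 32.5
eef_pos: [0.4935, 0.3331, 0.0313]
ee_rot: [1.937, 2.473, 0.0]
contact_force: [-0.6, 0.2, -3.2]
gripper_width: 0.328
```

```bash
python3 -c "
from h import *
st()"
```

```text
t 32.5 heading rel 81.4: 22.45 pos [0.4935 0.3331 0.0313] F [-0.6  0.2 -3.2] M [-0.043 -0.004 -0.019] w 0.328 q7 -1.01
```

Not yet touching; lower slowly by 4 mm more.

Request:
drive_tool(
  motion=[0,0,0,0,0,0.5,0,0,0,0,0,0,1,0,0,0,0,0,0,1.5,0,0,0,0,0,0,2,0,0,0,0,0,0,2.5,0,0,0,0,0,0,3,0,0,0,0,0,0,3.5,0,0,0,0,0,0,4,0],
)

```text
time_s: 33.5
eef_pos: [0.4934, 0.333, 0.0272]
ee_rot: [-1.937, -2.473, 0.0]
contact_force: [-0.3, -0.6, -2.7]
gripper_width: 0.329
```

```bash
python3 -c "
from h import *
st()"
```

```text
t 33.5 heading rel 81.4: 22.45 pos [0.4934 0.333  0.0272] F [-0.3 -0.6 -2.7] M [-0.003 -0.001  0.037] w 0.329 q7 -1.01
```

Request:
drive_tool(
  motion=[0,0,0,0,0,0.2,0,0,0,0,0,0,0.4,0,0,0,0,0,0,0.6,0,0,0,0,0,0,0.8,0,0,0,0,0,0,1,0,0,0,0,0,0,1,0,0,0,0,0,0,1,0,0,0,0,0,0,1,0],
)

```text
time_s: 34.5
eef_pos: [0.4934, 0.333, 0.027]
ee_rot: [1.937, 2.473, 0.0]
contact_force: [-2.6, -2.0, 9.1]
gripper_width: 0.328
```

```bash
python3 -c "
from h import *
st()"
```

```text
t 34.5 heading rel 81.4: 22.45 pos [0.4934 0.333  0.027 ] F [-2.6 -2.   9.1] M [-0.431  0.533  0.022] w 0.328 q7 -1.01
```

Request:
drive_tool(
  motion=[0,0,0,0,0,-0.5,0,0,0,0,0,0,-0.5,0.4,0,0,0,0,0,-0.5,0.5,0,0,0,0,0,-0.5,0.55,0,0,0,0,0,-0.5,0.55,0,0,0,0,0,-15,0.55,0,0,0,0,0,-35,0.55,0,0,0,0,0,-60,0.55],
)

```text
time_s: 35.5
eef_pos: [0.4933, 0.333, 0.0875]
ee_rot: [-1.937, -2.473, 0.0]
contact_force: [-0.5, -0.2, -0.0]
gripper_width: 0.554
```

Request:
drive_tool(
  motion=[0,0,0,0,0,-40,0.55,0,0,0,0,0,-80,0.55,0,0,0,0,0,-110,0.55,0,0,0,-40,0,-120,0.55,0,0,0,-90,0,-120,0.55,0,0,0,-140,0,-120,0.55,0,0,0,-170,0,-120,0.55,0,0,0,-170,0,-120,0.55],
)

```text
time_s: 36.5
eef_pos: [0.5347, 0.165, 0.207]
ee_rot: [1.942, 2.468, -0.001]
contact_force: [0.0, 0.5, 0.1]
gripper_width: 0.551
```

```bash
python3 -c "
from h import *
st()
import cv2
cv2.imwrite('pics/s6.png',cv2.resize(bot.read_camera('side')[:,:,::-1],(800,600),interpolation=cv2.INTER_CUBIC))
cv2.imwrite('pics/t6.png',cv2.resize(bot.read_camera('top')[:,:,::-1],(800,600),interpolation=cv2.INTER_CUBIC))"
```

```text
t 36.5 heading rel 81.4: 22.2 pos [0.5347 0.165  0.207 ] F [0.  0.5 0.1] M [0.052 0.016 0.061] w 0.551 q7 -0.55
```

View pics/s6.png

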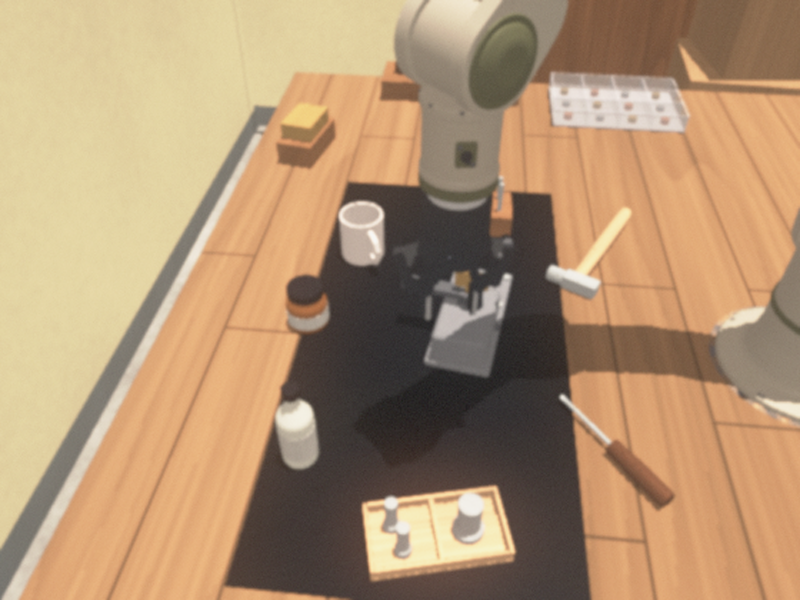

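View pics/t6.png

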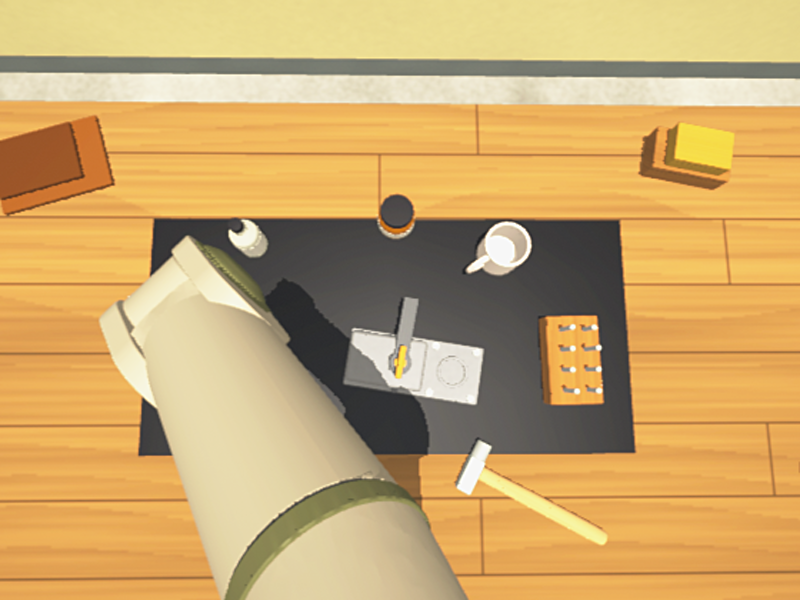

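The side view shows the stamp upright in the empty compartment, at about (469,520), with both small stamps still standing. The top view shows the hold-down arm turned about 90°, with its tip at (410,300), the nest empty at (452,372), and everything else in place.

```bash
python3 -c "
from plant import bot
print(bot.hand_in())"
```

```text
the job is handed in; nothing more can be done
None
```

The job is done and handed in at about 36.5 s of the 72 s allowed.

- **Freeing the knob:** I rocked it to the jams six times, alternating direction, and turned back each time at roughly 0.4–0.6 N m. The highest torque I read was 0.62 N m, against the 1 N m shear limit. That one was above the 0.4–0.5 N m I aimed for, because the jam had not yet moved on that side. On the seventh swing it turned anticlockwise with under 0.1 N m.
- **Clearing the stamp:** I turned the knob about 88° anticlockwise, so the hold-down arm is off the stamp.
- **Placing the stamp:** I lifted it out of the nest, lowered it into the empty tray compartment until the floor took its weight, with about 12 N of extra push, then released it.

**Last checks:** the final pictures show:
- the stamp upright in its compartment;
- the nest empty;
- the hold-down arm still swung aside;
- both small stamps standing and the other objects where they were.

The gripper was clear, with contact force near zero. In the top view the robot hid the tray, so the stamp's placing was confirmed from the side view only. No check failed.

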